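# Prop the plane chest open and put the spare plane away

### The job

Swing the lid of the plane chest open until it leans back by itself, flip the red stay fully up, and let the lid down gently so that it rests on the stay. Then put the block plane that lies on the bench into the one empty pocket of the chest, flat on its sole: set it down, do not drop it. Leave the two planes already in the chest, the whetstone, the mallet and the chisel where they are.

Things in the scene. Friction and masses are not known exactly. Their poses are not given: they have to be found in the camera images.
- chest: plane chest fixed to the bench, dark wooden box 240 mm (x) by 270 (y), rim 64 mm high, walls 10, floor 6. Origin: centre of underside. Lid hinge on the +x rim. On the -x side three green-lined pockets side by side along y, each 140 mm long (x), 78 wide or more, between dividers 4 mm thick, 12 high; the strip from x = 34 to 110 mm holds only the stay and its pivot block
- pocket0 (a point): centre of the floor of the pocket at chest y = -84 mm (chest x = -40 mm, 6 mm above the bench); axes as the chest's
- pocket1 (a point): the same for the middle pocket, chest y = 0
- pocket2 (a point): the same for the pocket at chest y = +84 mm
- lid (a joint): lid angle: 0 shut, 1.75 rad at its stop. Plywood, 240 x 270 x 10 mm, 0.55 to 0.9 kg, lightly damped hinge: let go below about 1.55 it falls, towards shut or onto the raised stay; past 1.6 it leans back on its stop and remains. Resting on the raised stay it reads 1.24
- lid_handle (a point): middle of the lid's pull, a round steel bar 12 mm thick and 110 long, parallel to the hinge (chest y), held 40 mm out from the lid's front edge by a post at either end, so fingers pass on both sides of it. 280 mm from the hinge, in mid-thickness of the lid; 70 mm above the bench when shut; it turns about the hinge with the lid
- lid_hinge (a point): middle of the lid hinge: chest x = +120 mm, y = 0, 64.5 mm above the bench; the hinge axis is chest y. Opening lifts the -x edge up and over towards +x
- stay (a joint): stay angle: 0 folded down (level), 1.71 rad fully up against its stop, a little past upright, where it stands by itself; it falls back if left short of upright. Moves freely (about 1 N at the tip)
- stay_tip (a point): centre of the stay's round black rubber tip (16 mm diameter). The stay is a red bar 14 x 14 mm, 178 long from pivot to tip centre. Folded it lies level under the lid along chest y (at chest x = +55 mm, tip at y = +80, centre line 52 above the bench), free beneath and 20 mm or more on both sides. Raised, its tip bears the lid's underside
- stay_hinge (a point): the stay's pivot: chest x = +55 mm, y = -98 mm, 52 mm above the bench; its axis is chest x. Flipping up carries the tip from +y over the top to lean 0.14 rad towards -y
- spare: the block plane to put away, lying on the bench at any yaw, right or left of the chest: dark metal body 120 mm long (its x), 46 wide (its y); sole block 16 high over the full length, cheeks (middle 66 mm) 46 wide and 36 high, brass cap on top to 50, round wooden knob at +x. 0.35 to 0.7 kg. Origin: centre of the sole, z up
- plane_a: one of the two planes already in the chest, each lengthwise (its x along chest x) in its own pocket: same make as the spare
- plane_b: the other plane already in the chest, same make
- stone: bystander: dark grey whetstone in a wooden tray, 150 x 60 x 33 mm. Origin: centre of its underside
- mallet: bystander: turned wooden carver's mallet standing on its head, handle up, 82 mm across, 178 mm tall. Origin: centre of its underside
- chisel: bystander: bevel chisel lying on the bench, 240 mm long, 28 mm thick. Origin: on the bench near its middle, x towards its cutting edge

How it is judged:
By the outcome, as a careful person would: the job done as asked, in the order asked, and still so for the second after the job is handed in, with the robot touching nothing.
It also fails if it takes over 70 s, if anything falls off the work surface, if the arm or the gripper's body presses on something with over 40 N, if the wrist force passes 120 N, or if a joint passes its speed limit or range.

### The arm

A 6-joint arm with a two-finger parallel gripper is mounted at the origin on the work surface. World frame = base frame: x ahead of the robot, y to its left, z up, the work surface at z = 0. Lengths are in m, angles in rad, forces in N, time in s.
With the tool pointing down it reaches from about 0.35 to 0.975 m from the base axis. Payload 7.1 kg.
Tool frame: the origin (TCP) lies midway between the tips of the shut fingers; the grasp point (between the pads) lies 19 mm behind it; z points along the fingers, y is the line along which they close (so a half turn about z gives the same grasp; the last joint's range is limited). The gripper opens to 88 mm and grips with 3 to 60 N. Pads are 20 mm wide; open, the fingers measure 115 mm over their backs; the gripper's body (75 mm by 178 mm) begins 61 mm behind the grasp point.
Start: joints at [1.149, 0.423, 1.63, -0, 1.089, -0.019], TCP at [0.245, 0.575, 0.223] pointing down, gripper open.
Joint ranges: [-3, 3], [-0.9, 2.11], [0.09, 2.58], [-1.31, 4.45], [0.11, 2.69], [-2.54, 2.54]. Speed limits (rad/s): [2.39, 2.39, 3.01, 3.14, 3.14, 3.14].

### API

Orientations are given as [roll, pitch, yaw] about the fixed x, y, z axes, in that order (R = Rz(yaw) Ry(pitch) Rx(roll)).
In Python, from plant import arm, eyes gives the robot as it stands. The module is installed in compiled form; this text tells all that it offers.
- The arm moves only by the tool step_arm, never from a script. Its argument "plan" is a list of rows, each an object with "travel": the shift along the world's x, y, z in mm, a list of three; "spin": the turn about the world's z in rad. In form: [{"travel": [x, y, z], "spin": spin}, ...]. A call has 1 to 10 rows; each row shifts and turns the commanded pose from where the row before left it; what a row does not reach is not made up. A row lasts 1/8 s, in which the tool goes at most 62.5 mm and 10.7 degrees, less where a joint would pass 70% of its speed; a pose out of reach is approached as far as the arm can. A call with a gripper value outside its range is refused whole. "jaw" is the opening, from -1 (shut) to 1 (fully open), so that 0 is half open, set as the call begins (left out, the last holds). The fingers move at their own pace and stop on an object; "newtons" is the grip in N (left out, the last holds). Time passes only in rows, so rows that do not move let the fingers close. It gives the time, the measured TCP pose, the force, the opening and the grip force at its end, in the units of the state.
- arm.read_state(): the state, without advancing time (a new reading comes with each control period).
- eyes.read_camera(name): name is "side" or "top" or "wrist"; returns a dict with "color" (420x560x3 uint8, red, green, blue), "fx", "fy", "cx", "cy" (pixels), "R" (3x3) and "t" (3): a world point X has camera coordinates R X + t. Camera axes: x right, y down, z forward; pixel columns grow to the right and rows downward; lengths in m; the calibration is good to about 2 mm. A picture is of the moment at which its call begins. There is no depth.
- arm.sign_off(): hands the job in; it is judged then, once.
The state is a dict: "t": time; "joint_pos": joint angles; "dq": joint speeds; "effort": joint torques, N m; "eef_pos": TCP position; "orientation": TCP orientation; "wrist_force": force on the tool from outside, world axes, zero at the start; "ft_torque": the same for the moment, N m; "grip_width": finger opening in m; "grip_force": force on a finger pad.
Only numpy, scipy, OpenCV 4.12 (cv2) and the standard library are available. Lean on these libraries where they do the work, as an engineer would, in place of code of your own. Each camera call takes 0.05 s, during which the arm holds its last target. There are 200 camera calls.

## Working session

There is one attempt and no reset: what is moved stays moved. The work goes in short steps, Python scripts to look and compute and a tool call to move; the robot and the scene stay as the last step left them, time stands still between calls to the robot, and variables do not carry over. Pictures are saved under pics/ and viewed, at most 13 in all, crops included, and the job is handed in when it is done.

Besides the shell and the picture viewer there is one more tool, called as name(argument=value, ...) on one line, values as JSON. step_arm: Moves the arm, as the interface text tells. Its arguments: {"type":"object","properties":{"plan":{"type":"array"},"jaw":{"type":"number"},"newtons":{"type":"number"}},"required":["plan"]}

```bash
mkdir -p pics; cat > h.py <<'E'
import numpy as np, cv2
from plant import arm, eyes
def shot(n,f=None):
    c=eyes.read_camera(n)
    if f: cv2.imwrite(f,c["color"][:,:,::-1])
    return c
def ray(c,u,v):
    R=np.array(c["R"]);t=np.array(c["t"])
    o=-R.T@t; d=R.T@np.array([(u-c["cx"])/c["fx"],(v-c["cy"])/c["fy"],1]); return o,d
def onz(c,u,v,z):
    o,d=ray(c,u,v); return o+d*(z-o[2])/d[2]
def proj(c,X):
    p=np.array(c["R"])@np.array(X)+np.array(c["t"]); return np.array([c["fx"]*p[0]/p[2]+c["cx"],c["fy"]*p[1]/p[2]+c["cy"]])
def st():
    s=arm.read_state(); return {k:np.round(s[k],3).tolist() for k in("t","joint_pos","eef_pos","orientation","wrist_force","grip_width","grip_force")}
E
python3 - <<'E'
from h import *
a=shot("top");b=shot("side")
cv2.imwrite("pics/top.png",a["color"][:,:,::-1]);cv2.imwrite("pics/side.png",b["color"][:,:,::-1])
for c in(a,b): print(ray(c,280,210))
print(st())
E
```

```text
(array([ 0.31894419, -0.06140333,  1.18918287]), array([ 0.18084157,  0.00324808, -0.98357343]))
(array([ 0.15427232, -0.75763405,  0.82273573]), array([ 0.3271814 ,  0.64730414, -0.68871577]))
{'t': 0.1, 'joint_pos': [1.149, 0.424, 1.631, 0.0, 1.089, -0.019], 'eef_pos': [0.245, 0.575, 0.222], 'orientation': [-3.14, -0.0, 2.739], 'wrist_force': [0.194, 0.109, 0.001], 'grip_width': 0.088, 'grip_force': 0.0}
```

View pics/top.png

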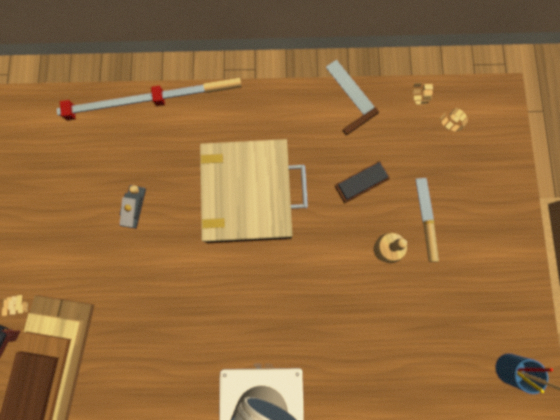

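View pics/side.png

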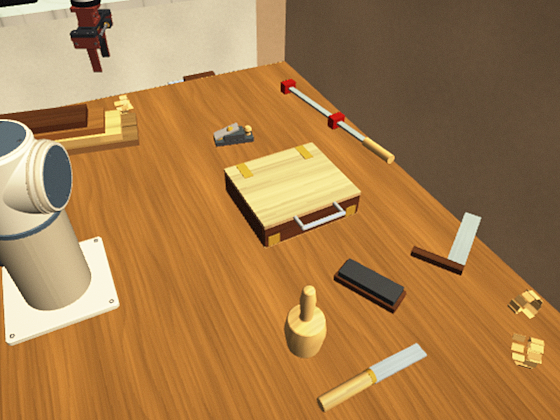

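The top view shows the shut chest at (245,190), hinge on the left (world +y) and the pull at about (305,186). The spare lies at (132,206), with the mallet at (393,247) and the stone at (362,181). The side view agrees. Next I'll measure the lid, the pull and the spare.

```bash
python3 - <<'E'
from h import *
a=shot("top")
im=a["color"];hsv=cv2.cvtColor(im,cv2.COLOR_RGB2HSV)
print("tcp px",proj(a,[.245,.575,.222]))
for n,p in dict(lid=(260,190),wood=(330,240),plane=(131,215),cap=(128,207),knob=(133,189),handle=(305,186),brass=(212,158)).items(): print(n,im[p[1],p[0]],hsv[p[1],p[0]])
# lid
m=((hsv[...,2]>165)&(hsv[...,1]<150)).astype(np.uint8)
m[:, :190]=0;m[:,297:]=0;m[:130]=0;m[250:]=0
m=cv2.morphologyEx(m,cv2.MORPH_CLOSE,np.ones((25,25)))
m=cv2.morphologyEx(m,cv2.MORPH_OPEN,np.ones((7,7)))
c=max(cv2.findContours(m,0,2)[0],key=cv2.contourArea)
q=cv2.approxPolyDP(c,8,True)[:,0]
print(q.tolist())
P=np.array([onz(a,u,v,.075) for u,v in q]);print(P.round(3),P.mean(0).round(3))
d=np.roll(P,-1,0)-P;print(np.linalg.norm(d,axis=1).round(3),np.degrees(np.arctan2(d[:,1],d[:,0])).round(1))
# spare
g=((hsv[...,1]<90)&(np.abs(im.astype(int)[...,0]-im[...,2])<45)).astype(np.uint8);
s=g.copy();s[:, :100]=0;s[:,165:]=0;s[:170]=0;s[240:]=0
c=max(cv2.findContours(s,0,2)[0],key=cv2.contourArea);r=cv2.minAreaRect(c);b=cv2.boxPoints(r)
print("spare",r,np.array([onz(a,u,v,.016) for u,v in b]).round(3))
h=g.copy();h[:, :293]=0;h[:,315:]=0;h[:155]=0;h[220:]=0
ys,xs=np.nonzero(h);print("handle",xs.min(),xs.max(),ys.min(),ys.max())
e=xs>xs.max()-4;print(onz(a,xs[e].mean(),ys[e].mean(),.07),[onz(a,xs.max(),y,.07).round(3) for y in(ys.min(),ys.max())])
big=cv2.resize(im[130:250,90:330,::-1],None,fx=3.3,fy=3.3,interpolation=cv2.INTER_CUBIC);cv2.imwrite("pics/z1.png",big)
E
```

```text
tcp px [ -1.74733252 326.13475659]
lid [219 193 128] [ 21 106 219]
wood [150 102  49] [ 16 172 150]
plane [165 154 139] [ 17  40 165]
cap [189 151  61] [ 21 173 189]
knob [215 181 109] [ 20 126 215]
handle [170 165 158] [ 18  18 170]
brass [190 158  61] [ 23 173 190]
[[286, 139], [200, 144], [201, 239], [291, 235]]
[[ 0.723 -0.078  0.075]
 [ 0.714  0.161  0.075]
 [ 0.449  0.153  0.075]
 [ 0.456 -0.086  0.075]] [0.586 0.038 0.075]
[0.239 0.264 0.239 0.267] [  92.3 -178.4  -88.5    1.7]
spare ((130.8235321044922, 206.20590209960938), (19.16031265258789, 41.71612548828125), 14.03624439239502) [[0.503 0.404 0.016]
 [0.62  0.382 0.016]
 [0.605 0.327 0.016]
 [0.489 0.351 0.016]]
handle 293 307 165 207
[ 0.57867123 -0.12628661  0.07      ] [array([ 0.649, -0.134,  0.07 ]), array([ 0.532, -0.131,  0.07 ])]
```

View pics/z1.png

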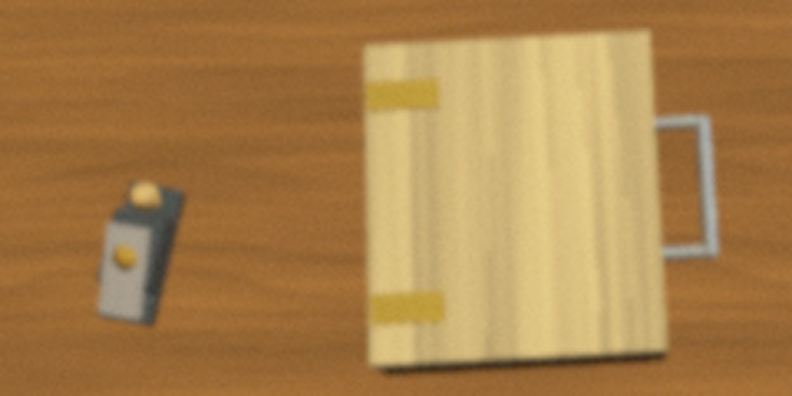

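step_arm(plan=[{"travel": [24,-50,0],"spin": 0.0433},{"travel": [24,-50,0],"spin": 0.0433},{"travel": [24,-50,0],"spin": 0.0433},{"travel": [24,-50,0],"spin": 0.0433},{"travel": [24,-50,0],"spin": 0.0433},{"travel": [24,-50,0],"spin": 0.0433},{"travel": [24,-50,0],"spin": 0.0433},{"travel": [24,-50,0],"spin": 0.0433},{"travel": [24,-50,0],"spin": 0.0433},{"travel": [24,-50,0],"spin": 0.0433}], jaw=-0.18)

```text
t: 1.4
eef_pos: [0.4855, 0.0732, 0.2227]
orientation: [3.141, 0.0, -3.11]
wrist_force: [0.3, 0.8, -0.6]
grip_width: 0.0362
grip_force: 0.0
```

step_arm(plan=[{"travel": [26,-50,-10]},{"travel": [26,-50,-10]},{"travel": [26,-50,-20]},{"travel": [26,-50,-20]},{"travel": [0,0,0]}])

```text
schema error: expected keys travel, spin
```

```bash
python3 - <<'E'
from h import *
print(st())
w=shot("wrist","pics/w1.png");b=shot("top","pics/t2.png")
print(ray(w,280,210), proj(w,[.591,-.125,.07]))
E
```

```text
{'t': 1.4, 'joint_pos': [0.125, 0.226, 1.92, 0.0, 0.995, -1.477], 'eef_pos': [0.485, 0.073, 0.223], 'orientation': [3.141, 0.0, -3.11], 'wrist_force': [0.34, 0.822, -0.64], 'grip_width': 0.036, 'grip_force': 0.0}
(array([0.40801371, 0.0706509 , 0.38474891]), array([ 0.28691227,  0.0083816 , -0.95793139])) [ 68.26735495 292.95813702]
```

View pics/w1.png

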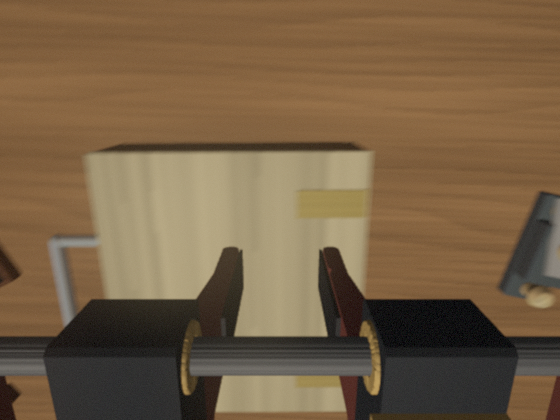

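The wrist picture shows the pull's bar at about (67,293), where (0.591,-0.125,0.07) projects, so the estimate holds. The gripper body is wide along its closing direction.

step_arm(plan=[{"travel": [26,-50,-10],"spin": 0},{"travel": [26,-50,-10],"spin": 0},{"travel": [26,-50,-20],"spin": 0},{"travel": [27,-48,-20],"spin": 0},{"travel": [0,0,-40],"spin": 0},{"travel": [0,0,-40],"spin": 0},{"travel": [0,0,-27],"spin": 0},{"travel": [0,0,0],"spin": 0}])

```text
t: 2.5
eef_pos: [0.5881, -0.1219, 0.0535]
orientation: [3.14, -0.005, -3.111]
wrist_force: [-0.1, -0.1, 0.9]
grip_width: 0.0358
grip_force: 0.0
```

step_arm(plan=[{"travel": [0,0,0],"spin": 0},{"travel": [0,0,0],"spin": 0},{"travel": [0,0,0],"spin": 0}], jaw=-1, newtons=25)

```text
t: 2.88
eef_pos: [0.5909, -0.1241, 0.057]
orientation: [-3.139, 0.002, -3.11]
wrist_force: [-0.2, -1.4, 3.0]
grip_width: 0.0112
grip_force: 25.0
```

step_arm(plan=[{"travel": [0,3,33],"spin": 0},{"travel": [0,7,33],"spin": 0},{"travel": [0,10,32],"spin": 0},{"travel": [0,14,30],"spin": 0},{"travel": [-1,18,29],"spin": 0}])

```text
t: 3.5
eef_pos: [0.5891, -0.0739, 0.2153]
orientation: [-3.136, 0.002, -3.111]
wrist_force: [0.2, -8.7, 1.1]
grip_width: 0.0117
grip_force: 25.0
```

```bash
python3 - <<'E'
from h import *
print(st())
shot("side","pics/s2.png")
E
```

```text
{'t': 3.5, 'joint_pos': [-0.142, 0.385, 1.709, -0.006, 1.045, -1.74], 'eef_pos': [0.589, -0.074, 0.215], 'orientation': [-3.136, 0.002, -3.111], 'wrist_force': [0.179, -8.666, 1.089], 'grip_width': 0.012, 'grip_force': 24.999}
```

View pics/s2.png

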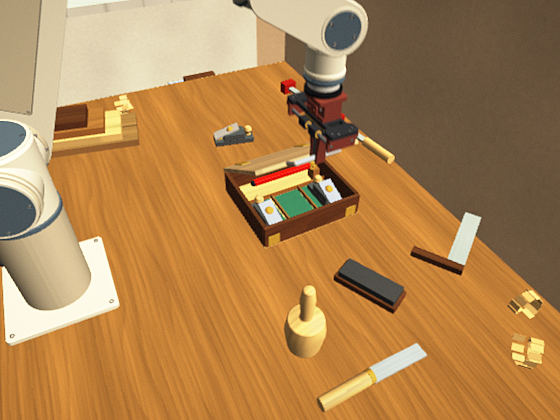

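The lid is lifting with the bar held at about (325,150). The middle pocket is the empty one, with green showing at (296,204).

step_arm(plan=[{"travel": [-1,21,26],"spin": 0},{"travel": [-1,24,23],"spin": 0},{"travel": [-1,27,20],"spin": 0},{"travel": [-1,29,17],"spin": 0},{"travel": [-1,31,14],"spin": 0},{"travel": [-1,32,10],"spin": 0},{"travel": [-1,33,6],"spin": 0}])

```text
t: 4.42
eef_pos: [0.5828, 0.1263, 0.3319]
orientation: [-3.141, 0.005, -3.112]
wrist_force: [4.4, -1.7, 1.1]
grip_width: 0.0113
grip_force: 25.0
```

step_arm(plan=[{"travel": [-1,30,2],"spin": 0},{"travel": [-1,30,-2],"spin": 0},{"travel": [0,10,-1],"spin": 0},{"travel": [0,0,0],"spin": 0}])

```text
t: 4.92
eef_pos: [0.5804, 0.1971, 0.3295]
orientation: [3.14, 0.003, -3.11]
wrist_force: [-0.6, 1.0, 6.8]
grip_width: 0.0115
grip_force: 25.0
```

step_arm(plan=[{"travel": [0,0,0],"spin": 0},{"travel": [0,0,0],"spin": 0},{"travel": [0,0,20],"spin": 0},{"travel": [0,0,40],"spin": 0},{"travel": [-5,-30,0],"spin": 0},{"travel": [-9,-48,0],"spin": 0},{"travel": [-12,-48,-30],"spin": 0},{"travel": [-12,-20,-50],"spin": 0},{"travel": [0,0,-50],"spin": 0},{"travel": [0,0,0],"spin": 0}], jaw=-0.2)

```text
t: 6.18
eef_pos: [0.5391, 0.0491, 0.2545]
orientation: [-3.141, -0.008, -3.112]
wrist_force: [0.6, -0.3, 0.6]
grip_width: 0.0349
grip_force: 0.0
```

```bash
python3 - <<'E'
from h import *
print(st())
w=shot("wrist","pics/w3.png");t=shot("top");s=shot("side")
for n,c in(("w",w),("t",t)):
    hsv=cv2.cvtColor(c["color"],cv2.COLOR_RGB2HSV)
    m=(((hsv[...,0]<6)|(hsv[...,0]>174))&(hsv[...,1]>190)&(hsv[...,2]>120)).astype(np.uint8)
    if n=="t": m[:130]=0;m[260:]=0
    for k in cv2.findContours(m,0,2)[0]:
        if cv2.contourArea(k)<60: continue
        r=cv2.minAreaRect(k);b=cv2.boxPoints(r)
        print(n,np.round(r[0]),np.round(r[1]),np.array([onz(c,u,v,.059) for u,v in b]).round(3).tolist())
cv2.imwrite("pics/comb.png",np.hstack([cv2.resize(c["color"][:,:,::-1],(400,300)) for c in (w,s)]))
E
```

```text
{'t': 6.175, 'joint_pos': [0.069, 0.267, 1.781, -0.0, 1.102, -1.531], 'eef_pos': [0.539, 0.049, 0.255], 'orientation': [-3.141, -0.008, -3.112], 'wrist_force': [0.61, -0.325, 0.581], 'grip_width': 0.035, 'grip_force': 0.0}
```

View pics/comb.png

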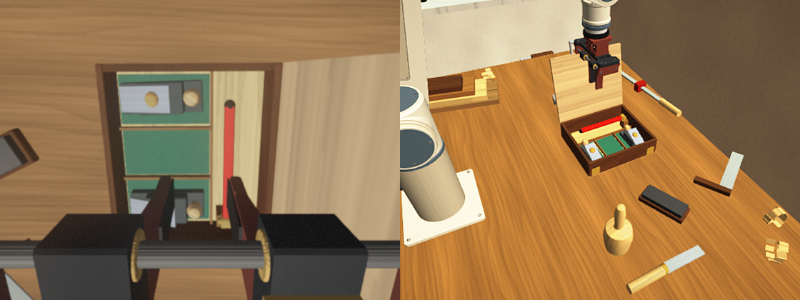

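The left half (wrist view) shows the red stay at about (230,160) and the planes in the outer pockets. The right half (side view) shows the lid leaning back. The red mask found nothing, so I'll loosen it.

```bash
python3 - <<'E'
from h import *
w=shot("wrist")
im=w["color"].astype(int);print(im[220,320])
m=((im[...,0]>1.9*im[...,1])&(im[...,0]>1.9*im[...,2])&(im[...,0]>110)).astype(np.uint8)
k=max(cv2.findContours(m,0,2)[0],key=cv2.contourArea)
b=cv2.boxPoints(cv2.minAreaRect(k));print(b.round().tolist(),np.array([onz(w,u,v,.059) for u,v in b]).round(3).tolist())
print("expect tip",proj(w,[.504,.0905,.059]),"pivot",proj(w,[.682,.096,.059]))
# inner side edges of chest: rim
for p in [(133,90),(390,92),(370,98),(165,100),(152,100)]: print(p,onz(w,*p,.064).round(3))
E
```

```text
[212  83  72]
[[309.0, 296.0], [313.0, 141.0], [327.0, 141.0], [322.0, 296.0]] [[0.672, 0.085, 0.059], [0.504, 0.081, 0.059], [0.504, 0.094, 0.059], [0.673, 0.1, 0.059]]
expect tip [323.28194677 141.15737505] pivot [317.92477227 303.84314637]
(133, 90) [ 0.462 -0.088  0.064]
(390, 92) [0.457 0.148 0.064]
(370, 98) [0.463 0.131 0.064]
(165, 100) [ 0.47  -0.059  0.064]
(152, 100) [ 0.471 -0.071  0.064]
```

step_arm(plan=[{"travel": [2,16,0],"spin": 0},{"travel": [0,0,-50],"spin": 0},{"travel": [0,0,-50],"spin": 0},{"travel": [0,0,-50],"spin": 0},{"travel": [0,0,-32],"spin": 0},{"travel": [0,0,-16],"spin": 0},{"travel": [0,0,-15],"spin": 0},{"travel": [0,0,0],"spin": 0}], jaw=0.73)

```text
t: 7.38
eef_pos: [0.5441, 0.0663, 0.0446]
orientation: [3.142, -0.0, -3.111]
wrist_force: [0.1, 1.0, 0.3]
grip_width: 0.0761
grip_force: 0.0
```

step_arm(plan=[{"travel": [0,0,0],"spin": 0},{"travel": [0,0,0],"spin": 0},{"travel": [0,0,0],"spin": 0}], jaw=0.2, newtons=8)

```text
t: 7.75
eef_pos: [0.5446, 0.068, 0.0456]
orientation: [3.139, 0.002, -3.113]
wrist_force: [-0.9, 15.9, -0.9]
grip_width: 0.0565
grip_force: 8.0
```

step_arm(plan=[{"travel": [1,0,10],"spin": 0},{"travel": [1,0,10],"spin": 0},{"travel": [2,0,10],"spin": 0},{"travel": [2,0,10],"spin": 0},{"travel": [4,0,10],"spin": 0},{"travel": [4,0,9],"spin": 0},{"travel": [5,0,9],"spin": 0},{"travel": [5,0,9],"spin": 0},{"travel": [6,0,8],"spin": 0},{"travel": [7,0,8],"spin": 0}])

```text
t: 9.0
eef_pos: [0.5811, 0.0691, 0.1385]
orientation: [3.137, 0.001, -3.112]
wrist_force: [-0.1, 16.2, -1.8]
grip_width: 0.0567
grip_force: 8.0
```

```bash
python3 - <<'E'
from h import *
print(st())
s=shot("side");w=shot("wrist")
p=proj(s,[.58,.08,.12]).astype(int);print(p)
x=s["color"][max(p[1]-75,0):p[1]+75,p[0]-100:p[0]+100]
x=cv2.resize(x,(400,300),interpolation=cv2.INTER_CUBIC)
cv2.imwrite("pics/c4.png",np.hstack([x,cv2.resize(w["color"],(400,300))])[:,:,::-1])
E
```

```text
{'t': 9.0, 'joint_pos': [0.096, 0.473, 1.778, 0.006, 0.889, -1.508], 'eef_pos': [0.581, 0.069, 0.139], 'orientation': [3.137, 0.001, -3.112], 'wrist_force': [-0.141, 16.169, -1.81], 'grip_width': 0.057, 'grip_force': 7.999}
[281 156]
```

View pics/c4.png

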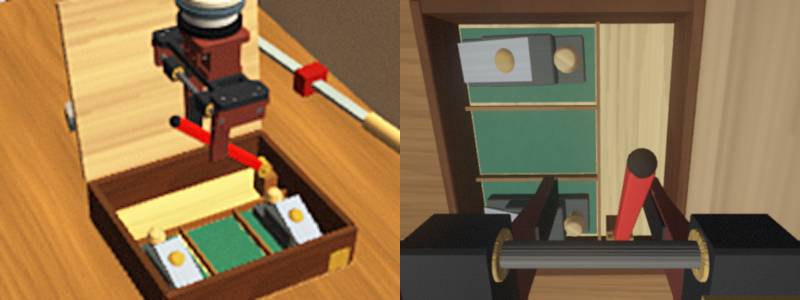

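The stay is rising against the +y finger, with its black tip at (177,122) in the left crop and at (642,163) in the wrist half. I'll carry on along the arc.

step_arm(plan=[{"travel": [8,0,9],"spin": 0},{"travel": [8,0,8],"spin": 0},{"travel": [9,0,6],"spin": 0},{"travel": [9,0,5],"spin": 0},{"travel": [9,0,5],"spin": 0},{"travel": [9,0,4],"spin": 0},{"travel": [9,0,3],"spin": 0},{"travel": [10,0,3],"spin": 0},{"travel": [10,0,2],"spin": 0},{"travel": [10,0,1],"spin": 0}])

```text
t: 10.35
eef_pos: [0.672, 0.07, 0.1846]
orientation: [3.136, 0.001, -3.112]
wrist_force: [-1.5, 16.0, 1.8]
grip_width: 0.0611
grip_force: 8.0
```

step_arm(plan=[{"travel": [10,0,0],"spin": 0},{"travel": [10,0,0],"spin": 0},{"travel": [8,0,-1],"spin": 0},{"travel": [6,0,-1],"spin": 0},{"travel": [0,0,0],"spin": 0}])

```text
t: 10.98
eef_pos: [0.7069, 0.0703, 0.1834]
orientation: [3.135, 0.003, -3.111]
wrist_force: [-0.8, 17.1, 3.5]
grip_width: 0.0627
grip_force: 8.0
```

```bash
python3 - <<'E'
from h import *
print(st())
s=shot("side")
p=proj(s,[.62,.08,.16]).astype(int);print(p)
x=s["color"][max(p[1]-110,0):p[1]+110,p[0]-150:p[0]+150]
cv2.imwrite("pics/c5.png",cv2.resize(x,(600,440),interpolation=cv2.INTER_CUBIC)[:,:,::-1])
E
```

```text
{'t': 10.975, 'joint_pos': [0.08, 0.587, 1.453, 0.007, 1.099, -1.524], 'eef_pos': [0.707, 0.07, 0.183], 'orientation': [3.135, 0.003, -3.111], 'wrist_force': [-0.775, 17.081, 3.542], 'grip_width': 0.063, 'grip_force': 8.001}
[296 139]
```

View pics/c5.png

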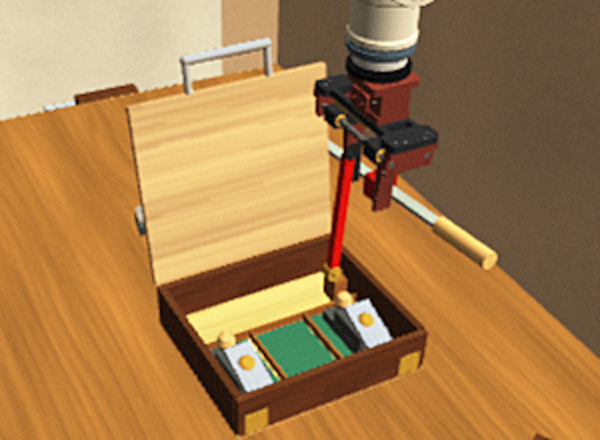

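The stay stands past upright, leaning away from the folded side (bar from (335,270) up to (350,155)). I'll release it and rise to the handle.

step_arm(plan=[{"travel": [0,0,0],"spin": 0},{"travel": [0,0,0],"spin": 0},{"travel": [0,0,30],"spin": 0},{"travel": [0,0,50],"spin": 0},{"travel": [0,0,55],"spin": 0},{"travel": [0,0,55],"spin": 0},{"travel": [0,0,47],"spin": 0},{"travel": [0,0,0],"spin": 0}], jaw=0.8)

```text
t: 12.02
eef_pos: [0.7074, 0.0654, 0.4242]
orientation: [-3.142, 0.009, -3.112]
wrist_force: [1.0, 0.0, 0.3]
grip_width: 0.0788
grip_force: 0.0
```

step_arm(plan=[{"travel": [-30,28,0],"spin": 0},{"travel": [-32,38,0],"spin": 0},{"travel": [-32,38,0],"spin": 0},{"travel": [-32,37,0],"spin": 0},{"travel": [0,0,0],"spin": 0}], jaw=0)

```text
t: 12.65
eef_pos: [0.5777, 0.2085, 0.4177]
orientation: [-3.141, -0.002, -3.108]
wrist_force: [-0.9, 0.6, -0.0]
grip_width: 0.0438
grip_force: 0.0
```

```bash
python3 - <<'E'
from h import *
print(st())
w=shot("wrist");s=shot("side")
p=proj(s,[.62,.08,.16]).astype(int)
x=s["color"][max(p[1]-100,0):p[1]+100,p[0]-133:p[0]+133]
cv2.imwrite("pics/c6.png",np.hstack([cv2.resize(x,(400,300)),cv2.resize(w["color"],(400,300))])[:,:,::-1])
print(proj(w,[.58,.211,.34])*300/420, proj(w,[.64,.211,.34])*300/420)
# stay tip expected (3D) in side view
for a in(1.5,1.6,1.71):
  print(a,((proj(s,[.682-.178*np.cos(a),.094,.052+.178*np.sin(a)])-[p[0]-133,p[1]-100])*1.5).round())
E
```

```text
{'t': 12.65, 'joint_pos': [0.327, 0.253, 1.427, 0.0, 1.463, -1.277], 'eef_pos': [0.578, 0.209, 0.418], 'orientation': [-3.141, -0.002, -3.108], 'wrist_force': [-0.938, 0.601, -0.037], 'grip_width': 0.044, 'grip_force': 0.0}
[202.87411415 158.18133476] [200.70910594 214.10606715]
1.5 [224. 105.]
1.6 [234. 102.]
1.71 [244. 100.]
```

View pics/c6.png

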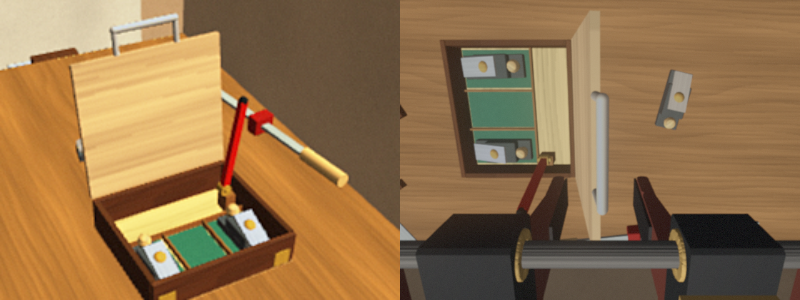

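The stay tip is at (242,100) in the left crop, and 1.71 rad predicts (244,100), so it is fully up. The pull's bar lies at column 200 of the right half, as predicted.

step_arm(plan=[{"travel": [0,2,-35],"spin": 0},{"travel": [0,0,-35],"spin": 0},{"travel": [0,0,-21],"spin": 0},{"travel": [0,0,0],"spin": 0}])

```text
t: 13.25
eef_pos: [0.5797, 0.2073, 0.3252]
orientation: [-3.14, -0.004, -3.113]
wrist_force: [0.5, 0.2, 0.3]
grip_width: 0.0439
grip_force: 0.0
```

step_arm(plan=[{"travel": [0,0,0],"spin": 0},{"travel": [0,0,0],"spin": 0},{"travel": [0,0,0],"spin": 0},{"travel": [0,-10,2],"spin": 0},{"travel": [0,-14,2],"spin": 0},{"travel": [0,-15,1],"spin": 0},{"travel": [0,-15,1],"spin": 0}], jaw=-1, newtons=25)

```text
t: 14.12
eef_pos: [0.5814, 0.1537, 0.3343]
orientation: [3.141, 0.004, -3.112]
wrist_force: [9.5, 1.9, -5.5]
grip_width: 0.0115
grip_force: 25.0
```

step_arm(plan=[{"travel": [0,-14,-1],"spin": 0},{"travel": [0,-14,-1],"spin": 0},{"travel": [0,-14,-2],"spin": 0},{"travel": [1,-12,-3],"spin": 0},{"travel": [0,-10,-3],"spin": 0},{"travel": [0,-8,-2],"spin": 0},{"travel": [0,-5,-2],"spin": 0},{"travel": [0,0,0],"spin": 0}])

```text
t: 15.12
eef_pos: [0.5827, 0.0761, 0.3217]
orientation: [-3.14, 0.005, -3.112]
wrist_force: [4.4, -2.0, 7.8]
grip_width: 0.0112
grip_force: 25.0
```

step_arm(plan=[{"travel": [0,-4,-1],"spin": 0},{"travel": [0,-3,-1],"spin": 0},{"travel": [0,-2,-1],"spin": 0},{"travel": [0,0,0],"spin": 0},{"travel": [0,0,0],"spin": 0}])

```text
t: 15.75
eef_pos: [0.5829, 0.0683, 0.3192]
orientation: [3.141, 0.006, -3.112]
wrist_force: [5.4, 0.6, 8.0]
grip_width: 0.0116
grip_force: 25.0
```

step_arm(plan=[{"travel": [0,-2,-1],"spin": 0},{"travel": [0,-1,0],"spin": 0},{"travel": [0,0,0],"spin": 0}])

```text
t: 16.12
eef_pos: [0.583, 0.0674, 0.3189]
orientation: [3.137, 0.007, -3.112]
wrist_force: [3.5, 9.9, 12.3]
grip_width: 0.0115
grip_force: 25.0
```

The lid rests on the stay (force rises, motion stops). I'll ease off, release, and go to the spare while turning.

step_arm(plan=[{"travel": [0,2,1],"spin": 0},{"travel": [0,0,0],"spin": 0}])

```text
t: 16.38
eef_pos: [0.5829, 0.0681, 0.3192]
orientation: [3.14, 0.006, -3.111]
wrist_force: [5.8, 3.8, 7.1]
grip_width: 0.0111
grip_force: 25.0
```

step_arm(plan=[{"travel": [0,0,0],"spin": 0},{"travel": [0,0,0],"spin": 0},{"travel": [0,0,0],"spin": 0},{"travel": [0,0,20],"spin": 0},{"travel": [0,0,40],"spin": 0},{"travel": [0,0,50],"spin": 0}], jaw=0)

```text
t: 17.12
eef_pos: [0.5801, 0.0677, 0.4264]
orientation: [-3.141, -0.004, -3.112]
wrist_force: [-0.2, 0.5, -0.2]
grip_width: 0.0437
grip_force: 0.0
```

step_arm(plan=[{"travel": [-2,18,0],"spin": -0.185},{"travel": [-2,18,0],"spin": -0.185},{"travel": [-2,18,0],"spin": -0.185},{"travel": [-2,18,0],"spin": -0.185},{"travel": [-2,18,0],"spin": -0.185},{"travel": [-2,18,0],"spin": -0.185},{"travel": [-2,18,0],"spin": -0.185},{"travel": [-2,18,0],"spin": -0.185},{"travel": [-2,18,0],"spin": -0.185},{"travel": [-2,18,0],"spin": -0.185}])

```text
t: 18.38
eef_pos: [0.5606, 0.2482, 0.4261]
orientation: [-3.141, 0.001, 1.316]
wrist_force: [-0.0, 0.4, 1.3]
grip_width: 0.0437
grip_force: 0.0
```

step_arm(plan=[{"travel": [-2,18,0],"spin": -0.185},{"travel": [-2,18,0],"spin": -0.185},{"travel": [-2,18,0],"spin": -0.185},{"travel": [-2,18,0],"spin": -0.185},{"travel": [-2,18,0],"spin": -0.185},{"travel": [-2,18,-30],"spin": -0.185},{"travel": [0,10,-40],"spin": -0.185},{"travel": [0,0,-40],"spin": -0.185},{"travel": [0,0,-30],"spin": 0},{"travel": [0,0,0],"spin": 0}], jaw=0.9)

```text
t: 19.62
eef_pos: [0.5474, 0.3648, 0.2836]
orientation: [3.137, 0.005, -0.158]
wrist_force: [-0.6, -0.0, 0.9]
grip_width: 0.0833
grip_force: 0.0
```

```bash
python3 - <<'E'
from h import *
print(st())
w=shot("wrist");s=shot("side")
p=proj(s,[.62,.08,.16]).astype(int)
x=s["color"][max(p[1]-100,0):p[1]+100,p[0]-133:p[0]+133]
cv2.imwrite("pics/c7.png",np.hstack([cv2.resize(x,(240,180)),cv2.resize(w["color"],(240,180))])[:,:,::-1])
cv2.imwrite("pics/c7.png",np.hstack([cv2.resize(x,(260,420)),w["color"][:,:540]])[:,:,::-1])
E
```

```text
{'t': 19.625, 'joint_pos': [0.57, 0.417, 1.492, -0.0, 1.239, 2.299], 'eef_pos': [0.547, 0.365, 0.284], 'orientation': [3.137, 0.005, -0.158], 'wrist_force': [-0.591, -0.006, 0.896], 'grip_width': 0.083, 'grip_force': 0.0}
```

View pics/c7.png

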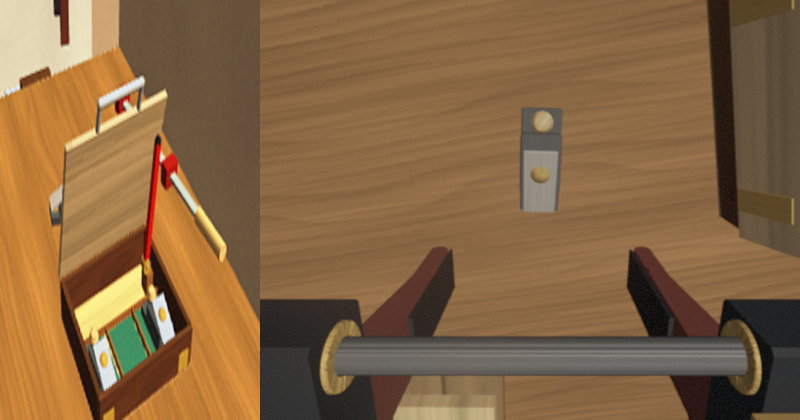

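The lid rests on the stay (left crop). In the wrist half the spare's front edge runs from (522,107) to (562,107) and its rear edge lies near row 212, so it is nearly aligned with the tool.

```bash
python3 - <<'E'
from h import *
w=shot("wrist");im=w["color"].astype(int)
hsv=cv2.cvtColor(w["color"],cv2.COLOR_RGB2HSV)
m=(hsv[...,1]<75).astype(np.uint8);m[:95]=0;m[222:]=0;m[:,:240]=0;m[:,320:]=0
m=cv2.morphologyEx(m,cv2.MORPH_CLOSE,np.ones((15,15)));m=cv2.morphologyEx(m,cv2.MORPH_OPEN,np.ones((3,3)))
for v in(108,112,118,125,135,145,155,170,185,200,208):
    xs=np.nonzero(m[v])[0]
    if len(xs): 
        A,B=onz(w,xs[0],v,.016),onz(w,xs[-1]+1,v,.016)
        A2,B2=onz(w,xs[0],v,.036),onz(w,xs[-1]+1,v,.036)
        print(v,xs[0],xs[-1],A[:2].round(3),B[:2].round(3),"w16 %.3f w36 %.3f"%(np.linalg.norm(A-B),np.linalg.norm(A2-B2)),((A+B)/2)[:2].round(4),((A2+B2)/2)[:2].round(4))
vs=np.nonzero(m.any(1))[0];print(vs[0],vs[-1],onz(w,282,vs[0],.016).round(3),onz(w,279,vs[-1],.016).round(3),onz(w,279,vs[-1],.036).round(3))
E
```

```text
112 265 303 [0.615 0.373] [0.608 0.329] w16 0.044 w36 0.042 [0.6113 0.3512] [0.612  0.3514]
118 265 303 [0.608 0.374] [0.601 0.33 ] w16 0.044 w36 0.042 [0.6048 0.3523] [0.6058 0.3523]
125 265 303 [0.601 0.375] [0.594 0.331] w16 0.045 w36 0.043 [0.5971 0.3535] [0.5984 0.3535]
135 264 303 [0.59  0.379] [0.582 0.333] w16 0.046 w36 0.044 [0.586  0.3558] [0.5879 0.3557]
145 264 303 [0.578 0.38 ] [0.571 0.335] w16 0.046 w36 0.044 [0.5747 0.3575] [0.5771 0.3573]
155 264 302 [0.567 0.382] [0.56  0.337] w16 0.046 w36 0.044 [0.5633 0.3599] [0.5662 0.3596]
170 263 302 [0.55  0.387] [0.542 0.34 ] w16 0.047 w36 0.045 [0.5458 0.3632] [0.5496 0.3628]
185 263 301 [0.532 0.39 ] [0.524 0.344] w16 0.047 w36 0.045 [0.528  0.3666] [0.5325 0.366 ]
200 263 299 [0.513 0.393] [0.506 0.349] w16 0.045 w36 0.043 [0.5097 0.3707] [0.5151 0.3699]
208 263 299 [0.503 0.395] [0.496 0.35 ] w16 0.045 w36 0.043 [0.4997 0.3723] [0.5056 0.3714]
110 213 [0.614 0.354 0.016] [0.494 0.376 0.016] [0.5   0.375 0.036]
```

step_arm(plan=[{"travel": [2,-2,-50],"spin": -0.029},{"travel": [0,0,-55],"spin": 0},{"travel": [0,0,-55],"spin": 0},{"travel": [0,0,-50],"spin": 0},{"travel": [0,0,-35],"spin": 0},{"travel": [0,0,-20],"spin": 0},{"travel": [0,0,-10],"spin": 0},{"travel": [0,0,0],"spin": 0}])

```text
t: 20.78
eef_pos: [0.5516, 0.3643, 0.0124]
orientation: [-3.141, -0.001, -0.187]
wrist_force: [0.3, -0.5, 0.4]
grip_width: 0.0832
grip_force: 0.0
```

step_arm(plan=[{"travel": [0,0,0],"spin": 0},{"travel": [0,0,0],"spin": 0},{"travel": [0,0,0],"spin": 0},{"travel": [0,0,0],"spin": 0}], jaw=-1, newtons=40)

```text
t: 21.28
eef_pos: [0.551, 0.364, 0.012]
orientation: [-3.141, -0.0, -0.187]
wrist_force: [-0.6, -7.0, 2.0]
grip_width: 0.0467
grip_force: 4.1
```

```bash
python3 - <<'E'
from h import *
print(st())
s=shot("side")
# J5 housing height seen in s2 (TCP .589,-.074,.215) at px (342,30) r~27
for h in(.2,.25,.3,.35,.4): print(h,proj(s,[.589,-.074,.215+h]).round(),proj(s,[.589,-.014,.215+h]).round())
print("tcp",proj(s,[.589,-.074,.215]))
E
```

```text
{'t': 21.275, 'joint_pos': [0.566, 0.745, 1.635, -0.0, 0.761, 2.324], 'eef_pos': [0.551, 0.364, 0.012], 'orientation': [-3.141, -0.0, -0.187], 'wrist_force': [-0.626, -6.974, 1.997], 'grip_width': 0.047, 'grip_force': 4.138}
0.2 [325.  75.] [310.  62.]
0.25 [327.  50.] [311.  38.]
0.3 [329.  22.] [313.  11.]
0.35 [332.  -7.] [315. -18.]
0.4 [335. -40.] [317. -49.]
tcp [317.20990386 158.87990146]
```

step_arm(plan=[{"travel": [0,0,0],"spin": 0},{"travel": [0,0,0],"spin": 0},{"travel": [0,0,6],"spin": 0},{"travel": [0,0,14],"spin": 0}])

```text
t: 21.82
eef_pos: [0.5498, 0.3634, 0.0308]
orientation: [3.14, 0.002, -0.187]
wrist_force: [0.0, 0.6, -5.4]
grip_width: 0.0459
grip_force: 40.0
```

step_arm(plan=[{"travel": [0,0,40],"spin": 0},{"travel": [0,0,50],"spin": 0},{"travel": [0,0,50],"spin": 0},{"travel": [0,0,50],"spin": 0},{"travel": [0,0,50],"spin": 0},{"travel": [0,0,50],"spin": 0},{"travel": [0,0,50],"spin": 0},{"travel": [0,0,48],"spin": 0},{"travel": [0,0,0],"spin": 0}])

```text
t: 22.95
eef_pos: [0.552, 0.3647, 0.4247]
orientation: [-3.136, -0.006, -0.187]
wrist_force: [0.7, 0.1, -6.0]
grip_width: 0.0457
grip_force: 40.0
```

step_arm(plan=[{"travel": [3,-40,0],"spin": 0.179},{"travel": [3,-42,0],"spin": 0.179},{"travel": [3,-42,0],"spin": 0.179},{"travel": [4,-42,0],"spin": 0.179},{"travel": [4,-42,0],"spin": 0.179},{"travel": [4,-42,0],"spin": 0.179},{"travel": [4,-44,0],"spin": 0.179},{"travel": [4,-44,0],"spin": 0.179},{"travel": [4,-44,0],"spin": 0.179},{"travel": [4,-44,0],"spin": 0.178}])

```text
t: 24.2
eef_pos: [0.5867, -0.0633, 0.4168]
orientation: [-3.138, -0.001, 1.608]
wrist_force: [0.5, 0.6, -5.0]
grip_width: 0.046
grip_force: 40.0
```

step_arm(plan=[{"travel": [0,0,-30],"spin": 0},{"travel": [0,0,-50],"spin": 0},{"travel": [0,0,-50],"spin": 0},{"travel": [0,0,-50],"spin": 0},{"travel": [0,0,-50],"spin": 0},{"travel": [0,0,-40],"spin": 0},{"travel": [0,0,-30],"spin": 0},{"travel": [0,0,0],"spin": 0}])

```text
t: 25.2
eef_pos: [0.584, -0.0615, 0.1156]
orientation: [-3.133, -0.001, 1.602]
wrist_force: [0.4, -0.6, -6.2]
grip_width: 0.0456
grip_force: 40.0
```

```bash
python3 - <<'E'
from h import *
print(st())
w=shot("wrist");s=shot("side")
p=proj(s,[.59,.05,.16]).astype(int)
x=s["color"][max(p[1]-110,0):p[1]+110,p[0]-100:p[0]+100]
cv2.imwrite("pics/c8.png",np.hstack([cv2.resize(x,(300,330)),cv2.resize(w["color"],(440,330))])[:,:,::-1])
k=330/420
for n,P in dict(c=(.5872,-.0035,.006),e1=(.6262,-.0035,.018),e2=(.548,-.0035,.018),L=(.5895,-.0735,.006)).items(): print(n,(proj(w,P)*k+[300,0]).round())
E
```

```text
{'t': 25.2, 'joint_pos': [-0.125, 0.513, 1.778, -0.0, 0.86, -0.156], 'eef_pos': [0.584, -0.062, 0.116], 'orientation': [-3.133, -0.001, 1.602], 'wrist_force': [0.438, -0.617, -6.19], 'grip_width': 0.046, 'grip_force': 39.995}
c [527. 100.]
e1 [571. 103.]
e2 [482. 100.]
L [526. 173.]
```

View pics/c8.png

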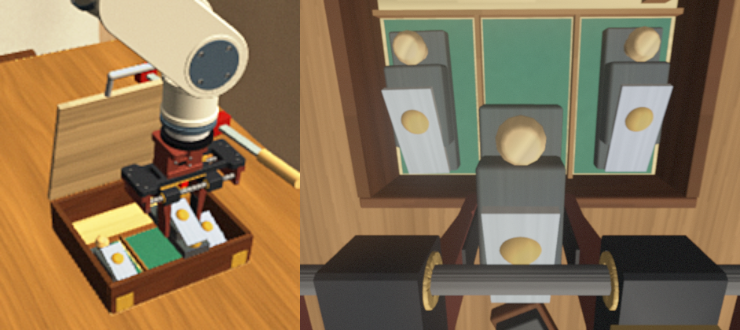

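In the wrist view the pocket's dividers are at columns 480 and 575, centre 527 as predicted. The held plane is level and aligned, so I'll move in and lower.

step_arm(plan=[{"travel": [2,16,0],"spin": 0},{"travel": [1,16,0],"spin": 0},{"travel": [0,14,0],"spin": 0},{"travel": [0,0,-20],"spin": 0},{"travel": [0,0,-20],"spin": 0},{"travel": [0,0,-20],"spin": 0},{"travel": [0,0,-16],"spin": 0},{"travel": [0,0,-10],"spin": 0},{"travel": [0,0,0],"spin": 0}])

```text
t: 26.42
eef_pos: [0.5905, -0.0161, 0.0328]
orientation: [-3.14, -0.0, 1.602]
wrist_force: [-0.3, 0.3, -5.3]
grip_width: 0.0456
grip_force: 40.0
```

step_arm(plan=[{"travel": [0,0,-2],"spin": 0},{"travel": [0,0,-2],"spin": 0},{"travel": [0,0,0],"spin": 0},{"travel": [0,0,0],"spin": 0}])

```text
t: 26.92
eef_pos: [0.5911, -0.016, 0.03]
orientation: [3.141, 0.0, 1.602]
wrist_force: [-0.1, 0.5, -6.4]
grip_width: 0.0456
grip_force: 40.0
```

step_arm(plan=[{"travel": [-2,0,-2],"spin": 0},{"travel": [-1,0,-2],"spin": 0},{"travel": [0,0,-2],"spin": 0},{"travel": [0,0,-2],"spin": 0},{"travel": [0,0,0],"spin": 0},{"travel": [0,0,0],"spin": 0}])

```text
t: 27.68
eef_pos: [0.588, -0.016, 0.0217]
orientation: [3.142, -0.0, 1.602]
wrist_force: [0.6, 0.4, -4.8]
grip_width: 0.0457
grip_force: 40.0
```

step_arm(plan=[{"travel": [0,0,-1],"spin": 0},{"travel": [0,0,-1],"spin": 0},{"travel": [0,0,-1],"spin": 0},{"travel": [0,0,0],"spin": 0},{"travel": [0,0,0],"spin": 0}])

```text
t: 28.3
eef_pos: [0.588, -0.016, 0.0187]
orientation: [-3.142, -0.0, 1.602]
wrist_force: [0.4, -0.2, -5.1]
grip_width: 0.0462
grip_force: 40.0
```

step_arm(plan=[{"travel": [0,0,-1],"spin": 0},{"travel": [0,0,-0.5],"spin": 0},{"travel": [0,0,0],"spin": 0}])

```text
t: 28.68
eef_pos: [0.5881, -0.0161, 0.0179]
orientation: [3.141, 0.0, 1.602]
wrist_force: [-3.7, -0.2, 6.0]
grip_width: 0.046
grip_force: 40.0
```

The floor is reached (vertical force changed sign). Releasing.

step_arm(plan=[{"travel": [0,0,0],"spin": 0},{"travel": [0,0,0],"spin": 0},{"travel": [0,0,0],"spin": 0}], jaw=0.3)

```text
t: 29.05
eef_pos: [0.5882, -0.016, 0.0172]
orientation: [3.141, 0.0, 1.602]
wrist_force: [-0.5, -0.1, -0.2]
grip_width: 0.0569
grip_force: 0.0
```

step_arm(plan=[{"travel": [0,0,15],"spin": 0},{"travel": [0,0,25],"spin": 0},{"travel": [0,0,30],"spin": 0},{"travel": [0,-20,20],"spin": 0},{"travel": [0,-40,20],"spin": 0},{"travel": [0,-50,20],"spin": 0},{"travel": [-20,-50,30],"spin": 0},{"travel": [-20,-40,40],"spin": 0},{"travel": [-20,-20,40],"spin": 0},{"travel": [0,0,0],"spin": 0}])

```text
t: 30.3
eef_pos: [0.5286, -0.2382, 0.2615]
orientation: [3.135, 0.003, 1.599]
wrist_force: [0.1, 0.0, -0.5]
grip_width: 0.057
grip_force: 0.0
```

```bash
python3 - <<'E'
from h import *
print(st())
w=shot("top");s=shot("side")
p=proj(s,[.59,.05,.14]).astype(int);q=proj(w,[.586,.03,.07]).astype(int)
x=s["color"][max(p[1]-100,0):p[1]+100,p[0]-100:p[0]+100]
y=w["color"][q[1]-75:q[1]+75,q[0]-75:q[0]+75]
cv2.imwrite("pics/c9.png",np.hstack([cv2.resize(x,(400,400)),cv2.resize(y,(400,400))])[:,:,::-1])
E
```

```text
{'t': 30.3, 'joint_pos': [-0.444, 0.311, 1.702, -0.0, 1.122, -0.472], 'eef_pos': [0.529, -0.238, 0.262], 'orientation': [3.135, 0.003, 1.599], 'wrist_force': [0.062, 0.026, -0.505], 'grip_width': 0.057, 'grip_force': 0.0}
```

View pics/c9.png

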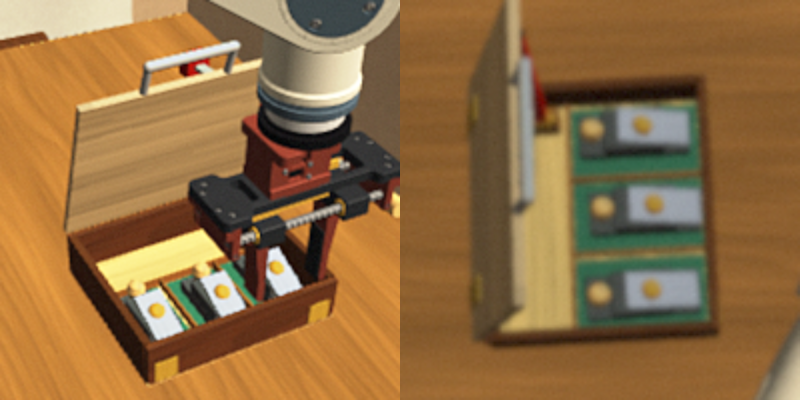

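The top crop on the right shows all three planes flat and lengthwise in their pockets, the new one at (655,203), and the lid resting on the red stay. The arm is clear, so I'll sign off.

```bash
python3 -c "
from plant import arm
print(arm.sign_off())"
```

```text
the job is handed in; nothing more can be done
None
```

I handed the job in at about 30 s: the lid rests on the raised stay, the block plane sits flat in the middle pocket, and I touched none of the other items; the hand-in returned no verdict.

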